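# Make up the spindle kit and the die kit

## Robot

A 7-joint arm with a two-finger parallel gripper is mounted at the origin on the work surface. World frame = base frame: x ahead of the robot, y to its left, z up, the work surface at z = 0. Lengths are in m, angles in rad, forces in N, time in s.
With the tool pointing down it reaches from about 0.425 to 0.875 m from the base axis. Payload 4.7 kg.
Tool frame: the origin (TCP) lies midway between the tips of the shut fingers; the grasp point (between the pads) lies 19 mm behind it; z points along the fingers, y is the direction in which the jaws open and shut (so a half turn about z gives the same grasp; the last joint's range is limited). The gripper opens to 87 mm and grips with 3 to 60 N. Pads are 19 mm wide; open, the fingers measure 117 mm over their backs; the gripper's body (75 mm by 190 mm) begins 51 mm behind the grasp point.
Start: joints at [1.344, 0.321, -0.07, 1.45, 0.023, 1.371, -0.057], TCP at [0.155, -0.631, 0.223] pointing down, gripper open.
Joint ranges: [-2.86, 2.86], [-0.3, 2.09], [-1.38, 1.24], [0.06, 2.45], [-1.56, 4.7], [0.09, 2.05], [-2.69, 2.69]. Speed limits (rad/s): [2.57, 2.57, 3.14, 3.14, 3.14, 3.14, 3.14].

## Interface

Orientations are given as a rotation vector (axis times angle).
In Python, from bench import get_state, eyes, job gives the robot as it stands. The module is installed in compiled form; this text tells all that it offers.
- The arm moves only by the shell command python3 -m jog 'ROWS' [FORCE]. ROWS is JSON, a list that holds one entry, the list of rows, each a list of 5 numbers: the opening, from 0 (shut) to 1 (fully open), then the shift along the tool's x, y, z in units of 40 mm (1.0 is 40 mm), then the turn about the tool's z in units of 5 degrees (1.0 is 5 degrees). In form: [[[jaw, dx, dy, dz, turn], ...]]. A call has 1 to 10 rows; each row shifts and turns the commanded pose from where the row before left it, along the tool's axes as they then stand; what a row does not reach is not made up. A row lasts 1/8 s, in which the tool goes at most 62.5 mm and 10.7 degrees, less where a joint would pass 70% of its speed; a pose out of reach is approached as far as the arm can. A call is refused whole if a number of a shift passes 1 or a number of a turn 1, either way. A call with a gripper value outside its range is refused whole. The fingers move at their own pace and stop on an object; FORCE is the grip in N (left out, the last holds). Time passes only in rows, so rows that do not move let the fingers close. It gives the time, the measured TCP pose, the force and the opening at its end, in the units of the state.
- get_state(): the state, without advancing time (a new reading comes with each control period).
- eyes.get_image(name): name is "scene" or "top" or "wrist"; returns (picture, depth): 480x640x3 uint8, red, green, blue; 480x640 float32, m along the optical axis (not along the pixel's ray), 0 where there is no reading.
- eyes.camera_params(name): a dict with "camera_matrix" (3x3 intrinsics, pixels), "k1" (the pictures are not rectified: a ray, as slopes to the right and down, at radius r is drawn at 1 + k1 r^2 times it, then the intrinsics apply), "pose" (4x4, takes a point from camera to world coordinates); the wrist camera has in their place "mount" (4x4, takes a point from camera to tool coordinates, whose origin is the TCP and whose axes are the flange's). Camera axes: x right, y down, z forward; pixel columns grow to the right and rows downward; lengths in m; the calibration is good to about 2 mm. A picture is of the moment at which its call begins: read the wrist's pose just before it. camera_params takes no time and is no camera call.
- job.close_job(): hands the job in, once; it reports no verdict.
The state is a dict: "time": time; "joint_positions": joint angles; "qd": joint speeds; "joint_torque": joint torques, N m; "position": TCP position; "tool_rot": TCP orientation; "ft_force": force on the tool from outside, world axes, zero at the start; "torque": the same for the moment, N m; "grip_width": opening from 0.0 (shut) to 1.0 (fully open).
Only numpy, scipy, OpenCV 4.12 (cv2) and the standard library are available. Lean on these libraries where they do the work, as an engineer would, in place of code of your own. Each camera call takes 0.05 s, during which the arm holds its last target. There are 200 camera calls.

## Task

Make up two kits for the evening shift. Spindle kit, in the wooden tray: the taper ring gauge in one compartment with the taper plug gauge seated fully home in it, handle up, and the large setting ring lying flat in the other; die kit, in the sheet-steel tray: the die punch standing on its head in one compartment and the small setting ring lying flat in the other. Put each in the middle of its compartment, set every piece down gently rather than dropping it, and leave the caliper, the micrometer and the jig plate as they lie.

Things in the scene. Friction and masses are not known exactly. Their poses are not given: they have to be found in the camera images.
- taper_ring_c (a point): Taper ring gauge: the tall plain steel ring, 54 mm outside diameter, 40 mm high, 0.55 kg, standing with the wide end of its tapered through-bore up (bore 32 mm at the top, 20.3 mm at the underside; steep 7:24 taper, does not jam). Point: on its axis, half-way up (20 mm above its underside); z up.
- taper_plug_c (a point): Steel taper plug gauge, 82 mm, 0.3 kg: cone 21.5 (foot) to 33 mm dia over 40 mm, neck, knurled handle 22 mm dia from 45 to 82 mm. Starts handle up, its foot 8 mm above the granite in a 14 mm recess of a fixed beech block 70 x 70 x 22 mm; lift straight out. Home in the taper ring: foot 4 mm above the ring's underside. Point: on its axis, 41 mm above the foot (22.5 below mid-handle); z to the handle.
- big_ring_c (a point): Large setting ring: a flat steel ring with a knurled band, 64 mm outside diameter, straight 40 mm bore, 24 mm high, lying flat, 0.37 kg. Point: on its axis, half-way up (12 mm above its underside). z up along the axis.
- small_ring_c (a point): Small setting ring: a flat steel ring with a knurled band, 42 mm outside diameter, straight 18 mm bore, 20 mm high, lying flat, 0.17 kg. Point: on its axis, half-way up (10 mm above its underside). z up along the axis.
- punch_c (a point): Die punch: a hardened steel headed punch 60 mm long standing on its head: head 24 mm diameter and 6 mm thick at the bottom, shank 16 mm diameter up to 44 mm, then a 10 mm diameter point up to 60 mm; 0.1 kg. Point: on its axis, half-way up (30 mm above its underside). z up along the axis.
- wood_tray: Larger kit tray: beech, brass corners, grey felt; fixed; 250 x 125 x 14 mm, floor top 5 mm above the granite, walls and partition 8 mm thick, 9 mm above the floor. A partition across the middle makes two compartments, 113 x 109 mm inside, centred 60.5 mm either side of the tray's middle along its length. Origin: middle of the underside, on the granite; x along the 250 mm length, z up.
- steel_tray: Smaller kit tray: grey sheet steel, black rubber lining, wire loop at each end; fixed; 205 x 100 x 14 mm, floor top 3 mm above the granite, walls and partition 3 mm thick, 11 mm above the floor. A partition across the middle makes two compartments, 98 x 94 mm inside, centred 50.5 mm either side of the middle along its length. Origin: middle of the underside, on the granite; x lengthwise, z up.
- caliper_c (a point): Bystander: silver digital caliper lying flat, 235 mm long, 14 mm thick, loose. Point: middle of its beam, 7 mm up; y along the beam.
- micrometer_c (a point): Bystander: chrome micrometer lying on its side, about 145 mm long, 18 mm thick, loose. Point: on the spindle axis at the middle, 9 mm up; y along the spindle.
- jig_plate_c (a point): Bystander: steel drill jig plate with four bronze bushes, 85 x 130 mm, 31 mm high on its feet, loose. Point: its middle, half-way up.

How it is judged:
At the end, for the whole second after the job is handed in: Each piece is in its named tray, one to a compartment, on the floor (3 mm), upright (0.08 rad), within 15 mm of the compartment's middle along and across; the plug, handle up, is in the taper ring within 2 mm of home and coaxial (3 mm, 0.06 rad). All released and at rest (((x of taper_ring_c in the frame of wood_tray between 0.0455 and 0.0755 m and y of taper_ring_c in the frame of wood_tray between -0.015 and 0.015 m and z of taper_ring_c in the frame of wood_tray between 0.022 and 0.028 m and angle between each of taper_ring_c, big_ring_c's own z axis and vertical below 0.08 rad and x of big_ring_c in the frame of wood_tray between -0.0755 and -0.0455 m and y of big_ring_c in the frame of wood_tray between -0.015 and 0.015 m and z of big_ring_c in the frame of wood_tray between 0.014 and 0.02 m) or (x of taper_ring_c in the frame of wood_tray between -0.0755 and -0.0455 m and y of taper_ring_c in the frame of wood_tray between -0.015 and 0.015 m and z of taper_ring_c in the frame of wood_tray between 0.022 and 0.028 m and angle between each of taper_ring_c, big_ring_c's own z axis and vertical below 0.08 rad and x of big_ring_c in the frame of wood_tray between 0.0455 and 0.0755 m and y of big_ring_c in the frame of wood_tray between -0.015 and 0.015 m and z of big_ring_c in the frame of wood_tray between 0.014 and 0.02 m)) and z of taper_plug_c in the frame of taper_ring_c between 0.023 and 0.027 m and horizontal distance between taper_plug_c and taper_ring_c below 0.003 m and angle between the z axis of taper_plug_c and the z axis of taper_ring_c, either way round below 0.06 rad and angle between taper_plug_c's own z axis and vertical below 0.1 rad and ((x of punch_c in the frame of steel_tray between 0.0355 and 0.0655 m and y of punch_c in the frame of steel_tray between -0.015 and 0.015 m and z of punch_c in the frame of steel_tray between 0.03 and 0.036 m and angle between each of punch_c, small_ring_c's own z axis and vertical below 0.08 rad and x of small_ring_c in the frame of steel_tray between -0.0655 and -0.0355 m and y of small_ring_c in the frame of steel_tray between -0.015 and 0.015 m and z of small_ring_c in the frame of steel_tray between 0.01 and 0.016 m) or (x of punch_c in the frame of steel_tray between -0.0655 and -0.0355 m and y of punch_c in the frame of steel_tray between -0.015 and 0.015 m and z of punch_c in the frame of steel_tray between 0.03 and 0.036 m and angle between each of punch_c, small_ring_c's own z axis and vertical below 0.08 rad and x of small_ring_c in the frame of steel_tray between 0.0355 and 0.0655 m and y of small_ring_c in the frame of steel_tray between -0.015 and 0.015 m and z of small_ring_c in the frame of steel_tray between 0.01 and 0.016 m)) and linear speed of each of taper_ring, taper_plug, big_ring, small_ring, punch below 0.02 m/s); the robot touches nothing.
It fails at once if the caliper, the micrometer or the jig plate is moved by more than 15 mm (distance of any of caliper_c, micrometer_c, jig_plate_c from where it was at the start of the episode above 0.015 m).
It fails at once if a gauge, ring or punch is dropped (falls freely by more than about 13 mm) ((contact force between taper_ring and anything else below 0.05 N and linear speed of taper_ring above 0.5 m/s) or (contact force between taper_plug and anything else below 0.05 N and linear speed of taper_plug above 0.5 m/s) or (contact force between big_ring and anything else below 0.05 N and linear speed of big_ring above 0.5 m/s) or (contact force between small_ring and anything else below 0.05 N and linear speed of small_ring above 0.5 m/s) or (contact force between punch and anything else below 0.05 N and linear speed of punch above 0.5 m/s)).
It also fails if it takes over 136 s, if anything falls off the work surface, if the arm or the gripper's body presses on something with over 40 N, if the wrist force passes 120 N, or if a joint passes its speed limit or range.

## Working session

There is one attempt and no reset: what is moved stays moved. The work goes in short steps, Python scripts to look and compute and a shell command to move; the robot and the scene stay as the last step left them, time stands still between calls to the robot, and variables do not carry over. Pictures are saved under pics/ and viewed, about 12 in all and at most 16, crops included, and the job is handed in when it is done.

```bash
mkdir -p pics; ls; cat > h.py <<'E'
import numpy as np, cv2
from scipy.spatial.transform import Rotation as R
from bench import get_state, eyes, job
def cam(n):
    p=eyes.camera_params(n); K=np.array(p['camera_matrix']); k=p['k1']
    if n=='wrist':
        s=get_state(); T=np.eye(4); T[:3,:3]=R.from_rotvec(s['tool_rot']).as_matrix(); T[:3,3]=s['position']
        P=T@np.array(p['mount'])
    else: P=np.array(p['pose'])
    return K,k,P
def grab(n,f=None):
    c=cam(n); im,d=eyes.get_image(n)
    if f: cv2.imwrite(f,im[:,:,::-1])
    return im,d,c
def ray(c,uv):
    K,k,P=c; uv=np.atleast_2d(np.float64(uv))
    q=cv2.undistortPoints(uv[:,None],K,np.array([k,0,0,0.]))[:,0]
    return np.c_[q,np.ones(len(q))]
def onplane(c,uv,z):
    P=c[2]; w=ray(c,uv)@P[:3,:3].T; o=P[:3,3]
    return o+w*((z-o[2])/w[:,2])[:,None]
def cloud(c,d):
    v,u=np.mgrid[:480,:640]; r=ray(c,np.c_[u.ravel(),v.ravel()])*d.ravel()[:,None]
    return (r@c[2][:3,:3].T+c[2][:3,3]).reshape(480,640,3)
def proj(c,p):
    K,k,P=c; q=(np.atleast_2d(p)-P[:3,3])@P[:3,:3]
    return cv2.projectPoints(q,np.zeros(3),np.zeros(3),K,np.array([k,0,0,0.]))[0][:,0]
E
python3 - <<'E'
from h import *
for n in('top','scene'):
    im,d,c=grab(n,f'pics/{n}0.png'); print(n,c[0].diagonal(),c[1],c[2].round(3).tolist())
s=get_state(); print({k:np.round(v,3) for k,v in s.items()}); print(eyes.camera_params('wrist'))
E
```

```text
pics
top [438.53335983 438.53335983   1.        ] 0.030147893733944938 [[0.012, -0.993, 0.113, 0.549], [-1.0, -0.012, 0.005, -0.008], [-0.004, -0.113, -0.994, 0.83], [0.0, 0.0, 0.0, 1.0]]
scene [452.46999712 452.46999712   1.        ] -0.0778513850545621 [[0.29, 0.826, -0.484, 0.995], [0.957, -0.251, 0.146, -0.121], [-0.001, -0.505, -0.863, 0.744], [0.0, 0.0, 0.0, 1.0]]
{'time': np.float64(0.1), 'joint_positions': array([ 1.344,  0.322, -0.07 ,  1.452,  0.023,  1.371, -0.057]), 'qd': array([-0.001, -0.003, -0.001, -0.002, -0.001, -0.   ,  0.002]), 'joint_torque': array([-1.0000e-03, -4.9257e+01, -4.0600e-01, -3.1340e+01, -6.4000e-02,
        3.9000e-02,  0.0000e+00]), 'position': array([ 0.155, -0.631,  0.222]), 'tool_rot': array([-3.117, -0.377,  0.   ]), 'ft_force': array([ 0.452,  0.017, -0.858]), 'torque': array([-0.078,  0.037,  0.053]), 'grip_width': np.float64(1.001)}
{'camera_matrix': array([[338.87388298,   0.        , 325.51594325],
       [  0.        , 338.87388298, 238.74901096],
       [  0.        ,   0.        ,   1.        ]]), 'k1': 0.021336418664203636, 'mount': array([[ 1.72389570e-03, -9.53458054e-01, -3.01520758e-01,
         8.31150200e-02],
       [ 9.99998142e-01,  1.38357154e-03,  1.34224613e-03,
        -5.50373871e-04],
       [-8.62599841e-04, -3.01522512e-01,  9.53458668e-01,
        -1.62077479e-01],
       [ 0.00000000e+00,  0.00000000e+00,  0.00000000e+00,
         1.00000000e+00]])}
```

View pics/top0.png

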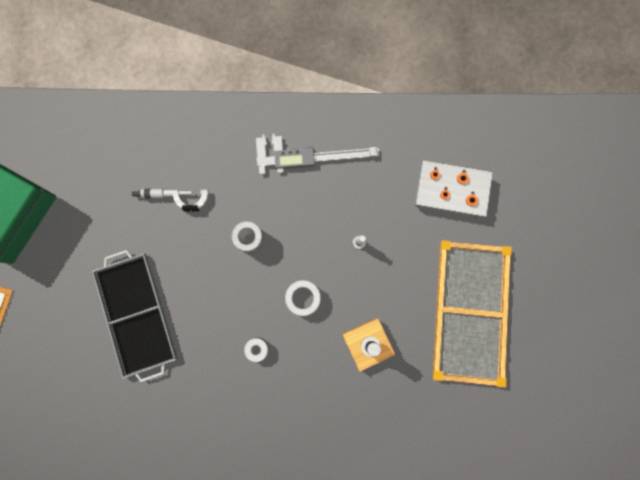

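View pics/scene0.png

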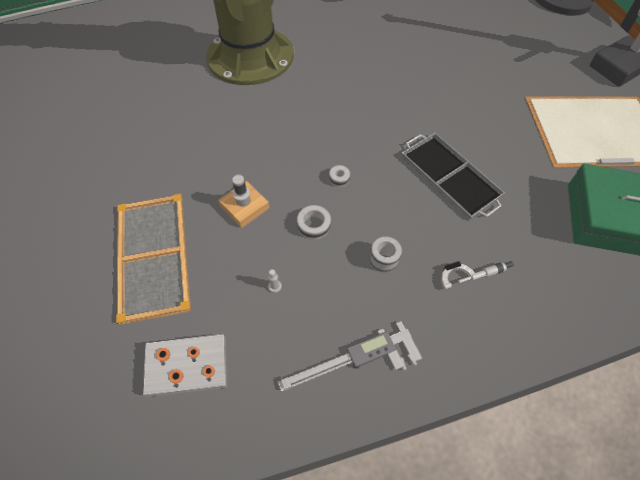

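Top view: taper ring (247,236), big ring (303,298), small ring (256,350), punch (360,242), plug (371,347) in its block, wood tray centred (472,313), steel tray (134,316); the caliper, micrometer and jig plate lie further out. Now measuring.

```bash
cat > m.py <<'E'
from h import *
im,d,c=grab('top'); X=cloud(c,d)
for n,u,v,h in [('taper',247,236,.04),('big',303,298,.024),('small',256,350,.02),('punch',360,242,.06),('plug',371,347,.09)]:
    w=X[v-40:v+40,u-40:u+40].reshape(-1,3); z=w[:,2]; m=np.abs(z-h)<.006
    q=w[m]; (cx,cy),r=cv2.minEnclosingCircle(q[:,:2].astype(np.float32)); print(n,m.sum(),round(z.max(),3),'ctr',round(cx,4),round(cy,4),'mean',q.mean(0).round(4),'dia',round(2*r,4))
hsv=cv2.cvtColor(im,cv2.COLOR_RGB2HSV)
w=((hsv[:,:,1]>120)&(hsv[:,:,0]<25)).astype(np.uint8)[:, :]; w[:,:425]=0; w[:230]=0; w[400:]=0
g=(X[:,:,2]>.006).astype(np.uint8); g[:,200:]=0; g[:245]=0; g[:,:80]=0; g[400:]=0
g2=(im.max(2)<25).astype(np.uint8); g2[:,200:]=0; g2[:245]=0; g2[:,:80]=0; g2[400:]=0
for n,m,z in(('wood',w,.014),('steelwalls',g,.014),('rubber',g2,.003)):
    p=np.argwhere(m)[:,::-1]; q=onplane(c,p,z)[:,:2].astype(np.float32)
    rc=cv2.minAreaRect(q); print(n,len(p),rc, np.round(cv2.boxPoints(rc),3).tolist())
E
python3 m.py
```

```text
taper 520 0.83 ctr 0.6502 0.1119 mean [0.6503 0.1116 0.0408] dia 0.0563
big 598 0.83 ctr 0.5404 0.0077 mean [0.5403 0.008  0.0252] dia 0.0641
small 382 0.83 ctr 0.4752 0.0655 mean [0.4491 0.0905 0.021 ] dia 0.1206
punch 30 0.83 ctr 0.6456 -0.0968 mean [ 0.6456 -0.0965  0.061 ] dia 0.0099
plug 148 0.83 ctr 0.4593 -0.1117 mean [ 0.4594 -0.1113  0.0908] dia 0.0223
wood 2773 ((0.5192427635192871, -0.30204057693481445), (0.13106709718704224, 0.25483420491218567), 85.36103820800781) [[0.3869999945163727, -0.3569999933242798], [0.640999972820282, -0.3779999911785126], [0.6520000100135803, -0.24699999392032623], [0.39800000190734863, -0.22599999606609344]]
steelwalls 2287 ((0.49250978231430054, 0.30365484952926636), (0.2683723568916321, 0.2192400097846985), 4.368252754211426) [[0.3499999940395355, 0.40299999713897705], [0.367000013589859, 0.18400000035762787], [0.6349999904632568, 0.20499999821186066], [0.6179999709129333, 0.4230000078678131]]
rubber 106 ((0.5060538053512573, 0.3234865367412567), (0.18931105732917786, 0.07875681668519974), 19.856184005737305) [[0.40400001406669617, 0.328000009059906], [0.4300000071525574, 0.2540000081062317], [0.6079999804496765, 0.3190000057220459], [0.5820000171661377, 0.3930000066757202]]
```

```bash
cat > m2.py <<'E'
from h import *
im,d,c=grab('top'); X=cloud(c,d); Z=X[:,:,2]
w=X[320:380,226:286].reshape(-1,3); q=w[np.abs(w[:,2]-.02)<.006]
lab=np.linalg.norm(q[:,:2]-np.median(q[:,:2],0),axis=1)<.03; q=q[lab]
print('small',cv2.minEnclosingCircle(q[:,:2].astype(np.float32)),q.mean(0))
# steel: walls cloud
sl=np.zeros_like(Z,bool); sl[245:385,85:185]=1
for lo,hi in((.009,.022),(-.002,.007)):
  q=X[sl&(Z>lo)&(Z<hi)]; print(len(q),np.median(q,0).round(3))
m=(sl&(im.max(2)<32)).astype(np.uint8); m=cv2.morphologyEx(m,cv2.MORPH_OPEN,np.ones((3,3),np.uint8))
cs,_=cv2.findContours(m,0,1)
for k in cs:
  if cv2.contourArea(k)>300:
    q=onplane(c,k[:,0],.003)[:,:2].astype(np.float32); print(cv2.contourArea(k),cv2.minAreaRect(q))
q=X[sl&(Z>.009)&(Z<.022)][:,:2].astype(np.float32); print('wallpts',cv2.minAreaRect(q),q.mean(0))
h=(sl).astype(np.uint8)
cv2.imwrite('pics/st.png',cv2.resize(im[240:390,80:190,::-1],None,fx=4,fy=4,interpolation=2))
E
python3 m2.py
```

```text
small ((0.4467264711856842, 0.09249075502157211), 0.021184813231229782) [0.44704199 0.09238429 0.02090788]
1149 [0.506 0.323 0.014]
12361 [0.507 0.319 0.003]
wallpts ((0.506312906742096, 0.3183944821357727), (0.2376408874988556, 0.10210739076137543), 19.48299789428711) [0.5055581  0.31938982]
```

View pics/st.png

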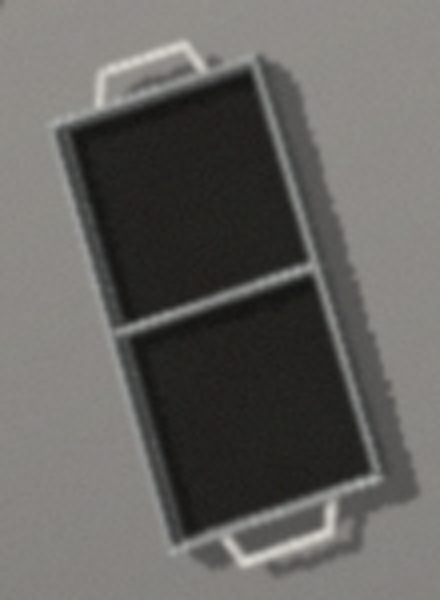

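Steel tray corners in the crop are (55,122), (260,57), (380,480), (172,552). That puts the centre at about (0.506,0.318), with the long axis about 16° from x. Next: square the tool to the world axes and go above the big ring.

```bash
python3 -m jog '[[[1,0,0,0,1],[1,0,0,0,1],[1,0,0,0,0.8],[1,1,-1,0,0],[1,1,-1,0,0],[1,1,-1,0,0],[1,1,-1,0,0],[1,1,-1,0,0],[1,1,-1,0,0]]]' 40
python3 -m jog '[[[1,0.35,-1,0,0],[1,0.35,-1,0,0],[1,0.35,-1,0,0],[1,0.35,-1,0,0],[1,0.35,-1,0,0],[1,0.35,-1,0.3,0],[1,0.35,-1,0.3,0],[1,0.35,-1,0.3,0],[1,0.35,-1,0.3,0],[1,0.35,-1,0.3,0]]]'
cat > tray.py <<'E'
from h import *
c=cam('top')
p=onplane(c,np.array([[55,122],[260,57],[380,480],[172,552]])/4+[79.6,239.6],.014); print(p.round(4),p.mean(0))
L=(p[0]+p[1]-p[2]-p[3])/2; print('steel len',np.linalg.norm(L),'yaw',np.degrees(np.arctan2(L[1],L[0])))
s=get_state(); print(s['position'],R.from_rotvec(s['tool_rot']).as_matrix().round(3))
im,d,c=grab('wrist','pics/w1.png')
E
python3 tray.py
```

```text
time: 1.32
position: [0.3969, -0.3906, 0.2226]
tool_rot: [3.141, -0.006, 0.0]
ft_force: [1.2, -1.1, 0.3]
grip_width: 0.997
time: 2.58
position: [0.5375, 0.0085, 0.1622]
tool_rot: [3.141, -0.006, 0.0]
ft_force: [-0.0, -0.4, -0.6]
grip_width: 0.999
[[0.5874 0.3965 0.014 ]
 [0.6186 0.3042 0.014 ]
 [0.4271 0.2389 0.014 ]
 [0.3949 0.3303 0.014 ]] [0.50699689 0.31748431 0.014     ]
steel len 0.20294190085061128 yaw 18.89649750226097
[0.53750421 0.00848484 0.16215406] [[ 1.    -0.004  0.   ]
 [-0.004 -1.    -0.   ]
 [ 0.     0.    -1.   ]]
```

View pics/w1.png

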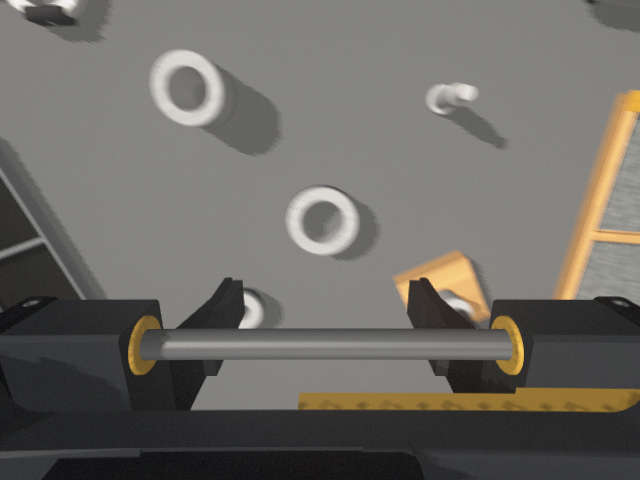

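The wrist view shows the big ring at (323,220), taper ring (188,88), punch (450,98), and the fingertips well clear. Measuring the rings from here.

```bash
cat > wt.py <<'E'
from h import *
import sys
def circ(h,g,rad,cn='wrist',tol=.005):
    im,d,c=grab(cn); X=cloud(c,d).reshape(-1,3); X=X[d.ravel()>.05]
    q=X[(abs(X[:,2]-h)<tol)&(np.hypot(*(X[:,:2]-g).T)<rad)]
    if len(q)<8: print('few',len(q)); return
    (x,y),r=cv2.minEnclosingCircle(q[:,:2].astype(np.float32)); t=get_state()['position']
    print(len(q),'ctr',round(x,4),round(y,4),'dia',round(2*r,4),'z',np.median(q[:,2]).round(4),'| tcp',t.round(4),'units dx,dy',((x-t[0])/.04).round(3),(-(y-t[1])/.04).round(3))
if __name__=='__main__':
    for a in sys.argv[1:]:
        h,x,y,r=map(float,a.split(',')); circ(h,np.array([x,y]),r)
E
python3 wt.py .024,.54,.008,.045 .04,.65,.112,.04 .06,.6456,-.0968,.02; python3 -m jog '[[[1,0,0,0,0],[1,0,0,0,0]]]'
```

```text
2353 ctr 0.5406 0.0088 dia 0.0643 z 0.0237 | tcp [0.537  0.0135 0.1614] units dx,dy 0.09 0.119
3105 ctr 0.6508 0.1117 dia 0.0557 z 0.0397 | tcp [0.5369 0.0103 0.1618] units dx,dy 2.849 -2.533
201 ctr 0.6465 -0.0956 dia 0.0107 z 0.06 | tcp [0.5369 0.008  0.1621] units dx,dy 2.738 2.591
time: 3.02
position: [0.5373, 0.0058, 0.1628]
tool_rot: [3.141, -0.009, 0.001]
ft_force: [-0.7, 0.5, 0.8]
grip_width: 1.002
```

```bash
python3 -m jog '[[[1,0.09,-0.05,0.8,0],[1,0,0,0.8,0],[1,0,0,0.8,0],[1,0,0,0.6,0],[1,0,0,0.3,0],[1,0,0,0,0],[1,0,0,0,0]]]'
```

```text
time: 3.9
position: [0.5418, 0.0092, 0.0316]
tool_rot: [3.141, -0.006, 0.003]
ft_force: [-0.2, -1.1, 0.8]
grip_width: 1.001
```

```bash
python3 -m jog '[[[1,0,0,0.26,0],[1,0,0,0.26,0],[1,0,0,0,0],[0.6,0,0,0,0],[0.6,0,0,0,0],[0.6,0,0,0,0],[0.6,0,0,0,0],[0.6,0,0,0,0]]]' 40
```

```text
time: 4.9
position: [0.5411, 0.0091, 0.01]
tool_rot: [3.141, -0.006, 0.001]
ft_force: [0.6, 0.3, 0.4]
grip_width: 0.723
```

```bash
python3 -m jog '[[[0.5,0,0,0,0],[0.5,0,0,0,0],[0.5,0,0,-0.3,0],[0.5,0,0,-0.7,0],[0.5,0,0,-1,0],[0.5,0,0,-1,0],[0.5,0,0,0,0]]]'; python3 -m jog '[[[0.5,0.12,0.6,0,0],[0.5,0.12,1,0,0],[0.5,0.12,1,0,0],[0.5,0.12,1,0,0],[0.5,0.12,1,0,0.9],[0.5,0.12,1,0,0],[0.5,0.12,1,0,0],[0.5,0,0.6,0,0],[0.5,0,0,0,0],[0.5,0,0,0,0]]]'
cat > wood.py <<'E'
from h import *
import sys
im,d,c=grab('top'); s=get_state(); print(s['position'],s['grip_width'],s['ft_force'])
cv2.imwrite(sys.argv[1],im[200:420,380:560,::-1].repeat(3,0).repeat(3,1)[:600])
E
python3 wood.py pics/t2.png
```

```text
time: 5.78
position: [0.543, 0.01, 0.1329]
tool_rot: [3.141, -0.005, 0.01]
ft_force: [0.5, 0.3, -4.4]
grip_width: 0.723
time: 7.02
position: [0.5654, -0.2771, 0.1293]
tool_rot: [-3.137, 0.127, 0.001]
ft_force: [0.5, 0.3, -5.0]
grip_width: 0.725
[ 0.56567054 -0.27670989  0.1295094 ] 0.7212378930007511 [ 0.37059024  0.40757369 -4.4482535 ]
```

View pics/t2.png

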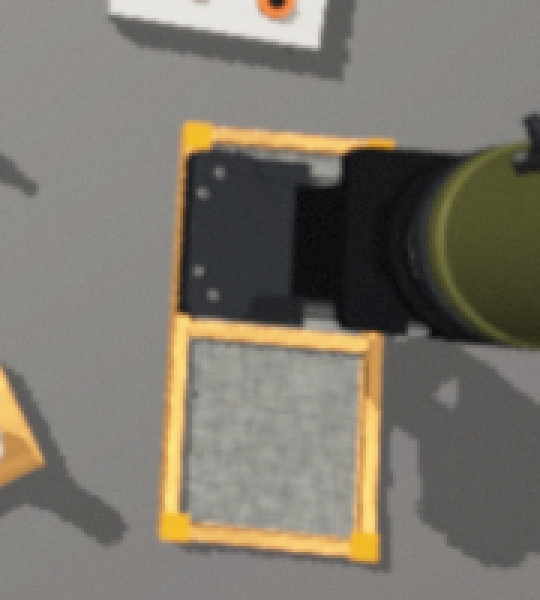

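```bash
python3 -m jog '[[[0.5,0.41,0.78,0,0],[0.5,0,0,0,0],[0.5,0,0,0.6,0],[0.5,0,0,0.8,0],[0.5,0,0,0.6,0],[0.5,0,0,0.4,0],[0.5,0,0,0.2,0],[0.5,0,0,0.1,0],[0.5,0,0,0,0],[0.5,0,0,0,0]]]'
```

```text
time: 8.32
position: [0.5796, -0.3119, 0.0227]
tool_rot: [3.138, -0.129, 0.002]
ft_force: [0.4, 0.0, -4.8]
grip_width: 0.724
```

```bash
python3 -m jog '[[[0.5,0,0,0.08,0],[0.5,0,0,0.05,0],[0.5,0,0,0.03,0],[0.5,0,0,0,0],[0.5,0,0,0,0]]]'; python3 -m jog '[[[0.5,0,0,0.02,0],[0.5,0,0,0.02,0],[0.5,0,0,0,0],[0.5,0,0,0,0]]]'
```

```text
time: 8.95
position: [0.5791, -0.3116, 0.0154]
tool_rot: [3.139, -0.129, 0.0]
ft_force: [-0.0, 0.5, -4.1]
grip_width: 0.725
time: 9.45
position: [0.5792, -0.3116, 0.015]
tool_rot: [3.138, -0.129, 0.0]
ft_force: [-3.1, 2.4, 6.8]
grip_width: 0.722
```

```bash
python3 -m jog '[[[0.82,0,0,0,0],[0.82,0,0,0,0],[0.82,0,0,0,0],[0.82,0,0,-0.3,0],[0.9,0,0,-0.7,0],[1,0,0,-1,0],[1,0,0,-1,-0.93]]]'; python3 -m jog '[[[1,0.2,-0.6,0,0],[1,0.2,-1,0,0],[1,0.2,-1,0,0],[1,0.2,-1,0,0],[1,0.2,-1,0,0],[1,0.2,-1,0,0],[1,0.2,-1,0,0],[1,0.2,-1,0,0],[1,0.2,-1,0,0],[1,0,-1,0,0]]]'; python3 -m jog '[[[1,0,-0.9,0,0],[1,0,0,0,0],[1,0,0,0,0],[1,0,0,0,0]]]'; python3 wt.py .04,.65,.112,.04;python3 - <<'E'
from h import *
im,d,c=grab('top'); X=cloud(c,d)[200:420,420:560].reshape(-1,3); q=X[abs(X[:,2]-.0285)<.004]
q=q[np.hypot(*(q[:,:2]-[.58,-.31]).T)<.045]
print(len(q),cv2.minEnclosingCircle(q[:,:2].astype(np.float32)))
cv2.imwrite('pics/t3.png',im[:,:,::-1])
E
```

```text
time: 10.32
position: [0.5792, -0.3116, 0.1358]
tool_rot: [3.141, 0.002, 0.001]
ft_force: [0.7, -0.0, 1.1]
grip_width: 0.981
time: 11.58
position: [0.6521, 0.0737, 0.1347]
tool_rot: [-3.141, 0.002, -0.002]
ft_force: [0.3, -0.7, 0.2]
grip_width: 0.995
time: 12.08
position: [0.6518, 0.1062, 0.1339]
tool_rot: [3.14, -0.005, 0.0]
ft_force: [0.2, 0.3, 0.1]
grip_width: 1.002
2436 ctr 0.6509 0.1119 dia 0.0549 z 0.0397 | tcp [0.6518 0.1064 0.1338] units dx,dy -0.022 -0.137
647 ((0.578874409198761, -0.3108009696006775), 0.03291981667280197)
```

View pics/t3.png

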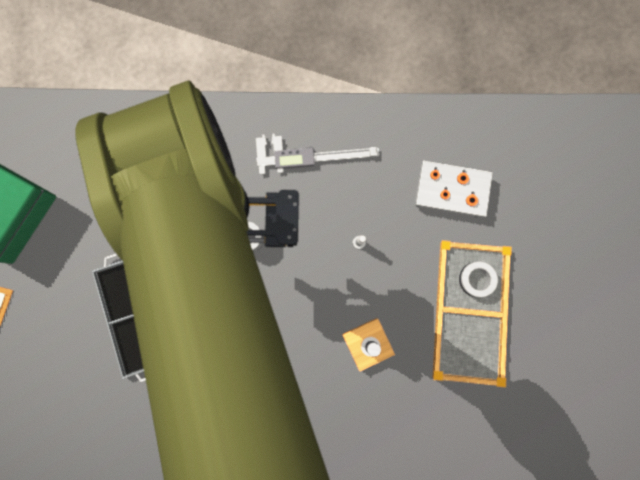

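Big ring at (480,279) sits about mid-compartment; its measured centre is (0.579,-0.311). Taking the taper ring.

```bash
python3 -m jog '[[[1,-0.02,-0.14,0,0],[1,0,0,0.5,0],[1,0,0,0.8,0],[1,0,0,0.8,0],[1,0,0,0.5,0],[1,0,0,0.3,0],[1,0,0,0,0],[1,0,0,0,0]]]'; python3 -m jog '[[[0.5,0,0,0,0],[0.5,0,0,0,0],[0.4,0,0,0,0],[0.4,0,0,0,0],[0.4,0,0,0,0],[0.4,0,0,0,0]]]' 45; python3 - <<'E'
from h import *
im,d,c=grab('top'); X=cloud(c,d)[230:400,425:560].reshape(-1,3); q=X[abs(X[:,2]-.0148)<.0025]; q=q[np.hypot(*(q[:,:2]-[.579,-.311]).T)>.04]
print(len(q),cv2.minAreaRect(q[:,:2].astype(np.float32)))
E
```

```text
time: 13.18
position: [0.6516, 0.1142, 0.0189]
tool_rot: [-3.141, 0.001, -0.003]
ft_force: [0.7, -0.2, 0.2]
grip_width: 0.999
time: 13.92
position: [0.6507, 0.1127, 0.0178]
tool_rot: [3.14, -0.003, -0.0]
ft_force: [-0.6, -3.1, 2.0]
grip_width: 0.607
2026 ((0.5191605091094971, -0.3026179075241089), (0.12769551575183868, 0.25243765115737915), 85.02955627441406)
```

```bash
python3 -m jog '[[[0.4,0,0,-0.3,0],[0.4,0,0,-0.7,0],[0.4,0,0,-1,0],[0.4,0,0,-1,0],[0.4,-0.2,0.5,0,0],[0.4,-0.5,1,0,0],[0.4,-0.5,1,0,0],[0.4,-0.5,1,0,0],[0.4,-0.5,1,0,0],[0.4,-0.5,1,0,0]]]'; python3 -m jog '[[[0.4,-0.5,1,0,0],[0.4,-0.5,1,0,0],[0.4,-0.5,1,0,0],[0.4,-0.5,1,0,0],[0.4,-0.5,0.6,0,0],[0.4,0,0,0,0.95],[0.4,0,0,0,0],[0.4,0,0,0,0]]]'
```

```text
time: 15.22
position: [0.5392, -0.1078, 0.1352]
tool_rot: [-3.141, 0.003, 0.006]
ft_force: [0.8, -0.5, -5.8]
grip_width: 0.611
time: 16.23
position: [0.4415, -0.289, 0.1366]
tool_rot: [-3.138, 0.128, 0.003]
ft_force: [-0.4, -0.3, -6.2]
grip_width: 0.613
```

```bash
python3 -m jog '[[[0.4,0.45,0.19,0,0],[0.4,0,0,0.5,0],[0.4,0,0,0.8,0],[0.4,0,0,0.7,0],[0.4,0,0,0.4,0],[0.4,0,0,0.2,0],[0.4,0,0,0,0],[0.4,0,0,0,0],[0.4,0,0,0,0]]]'
```

```text
time: 17.35
position: [0.4602, -0.2994, 0.0347]
tool_rot: [3.138, -0.132, 0.002]
ft_force: [0.7, 1.0, -5.3]
grip_width: 0.607
```

```bash
python3 -m jog '[[[0.4,0,0,0.15,0],[0.4,0,0,0.08,0],[0.4,0,0,0.04,0],[0.4,0,0,0,0],[0.4,0,0,0,0]]]';python3 -m jog '[[[0.4,0,0,0.03,0],[0.4,0,0,0,0],[0.4,0,0,0,0]]]'
```

```text
time: 17.98
position: [0.4596, -0.299, 0.0229]
tool_rot: [3.139, -0.132, 0.0]
ft_force: [0.8, 0.1, -5.5]
grip_width: 0.609
time: 18.35
position: [0.4597, -0.299, 0.0227]
tool_rot: [3.138, -0.132, 0.0]
ft_force: [-3.3, 2.3, 5.9]
grip_width: 0.608
```

```bash
python3 -m jog '[[[0.72,0,0,0,0],[0.72,0,0,0,0],[0.72,0,0,0,0],[0.72,0,0,-0.3,0],[0.8,0,0,-0.7,0],[1,0,0,-1,0],[1,0,0,-1,-0.95],[1,-0.8,0,-0.6,0],[1,-0.2,0,0,0],[1,0,0,0,0]]]'; python3 wt.py .045,.46,-.3,.04; python3 -m jog '[[[1,0.3,-0.5,0,0],[1,0.4,-1,0,0],[1,0.3,-1,0,0],[1,0,-1,0,0],[1,0,-1,0,0],[1,0,-0.2,0,0],[1,0,0,0,0],[1,0,0,0,0],[1,0,0,0,0]]]'; python3 wt.py .09,.46,-.112,.025; python3 - <<'E'
from h import *
im,d,c=grab('top'); X=cloud(c,d)[230:400,425:560].reshape(-1,3); q=X[abs(X[:,2]-.045)<.004]
print(len(q),cv2.minEnclosingCircle(q[:,:2].astype(np.float32)))
grab('wrist','pics/w3.png')
E
```

```text
time: 19.6
position: [0.4191, -0.299, 0.1656]
tool_rot: [3.141, -0.003, 0.0]
ft_force: [-0.2, 0.7, -0.9]
grip_width: 1.0
2271 ctr 0.4598 -0.2986 dia 0.0545 z 0.0447 | tcp [ 0.4195 -0.2986  0.1651] units dx,dy 1.008 0.001
time: 20.78
position: [0.4596, -0.1121, 0.1655]
tool_rot: [-3.141, 0.005, 0.001]
ft_force: [0.1, 0.1, -0.6]
grip_width: 1.0
651 ctr 0.4587 -0.1112 dia 0.0219 z 0.0898 | tcp [ 0.4597 -0.1119  0.1656] units dx,dy -0.024 -0.018
373 ((0.4616868793964386, -0.2993691861629486), 0.027950169518589973)
```

View pics/w3.png

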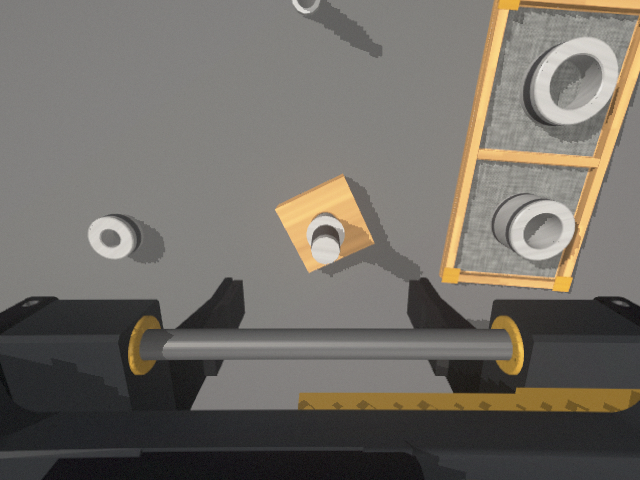

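Both rings sit in the tray (taper ring at 540,228), and the plug stands in its block at (325,248). Picking the plug.

```bash
python3 -m jog '[[[1,-0.02,-0.02,0.5,0],[1,0,0,0.8,0],[1,0,0,0.8,0],[1,0,0,0.5,0],[1,0,0,0.2,0],[1,0,0,0,0],[1,0,0,0,0],[1,0,0,0,0]]]';  python3 -m jog '[[[0.5,0,0,0,0],[0.3,0,0,0,0],[0.15,0,0,0,0],[0.15,0,0,0,0],[0.15,0,0,0,0],[0.15,0,0,0,0],[0.15,0,0,0,0],[0.15,0,0,0,0]]]' 30
```

```text
time: 21.92
position: [0.4596, -0.1104, 0.0546]
tool_rot: [3.141, -0.002, 0.002]
ft_force: [0.7, -0.0, -0.1]
grip_width: 0.999
time: 22.92
position: [0.4589, -0.1104, 0.0538]
tool_rot: [3.141, -0.002, 0.0]
ft_force: [-0.0, -1.0, -0.2]
grip_width: 0.246
```

```bash
python3 -m jog '[[[0.15,0,0,-0.2,0],[0.15,0,0,-0.5,0],[0.15,0,0,-0.8,0],[0.15,0,0,-0.8,0],[0.15,0,0,-0.2,0],[0.15,0,0.5,0,0],[0.15,0,1,0,0],[0.15,0,1,0,0],[0.15,0,1,0,0],[0.15,0,0.8,0,0]]]';  python3 -m jog '[[[0.15,0,0.41,0,0],[0.15,0,0,0,0],[0.15,0,0,0,0],[0.15,0,0,0,0],[0.15,0,0,0,0]]]'; python3 wt.py .045,.46,-.3,.04; python3 - <<'E'
from h import *
grab('wrist','pics/w4.png')
E
```

```text
time: 24.18
position: [0.4567, -0.285, 0.1514]
tool_rot: [-3.14, 0.005, 0.005]
ft_force: [0.4, 0.5, -3.5]
grip_width: 0.245
time: 24.8
position: [0.4591, -0.2977, 0.154]
tool_rot: [3.141, 0.001, 0.0]
ft_force: [0.6, -0.0, -3.2]
grip_width: 0.244
1881 ctr 0.46 -0.2987 dia 0.0544 z 0.0447 | tcp [ 0.459  -0.2979  0.154 ] units dx,dy 0.026 0.02
```

View pics/w4.png

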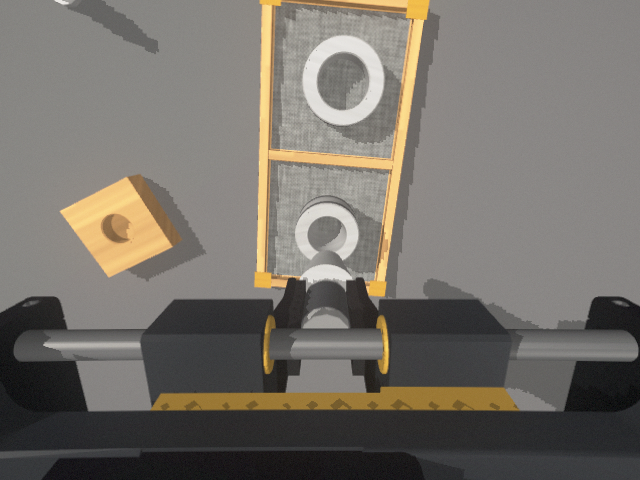

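Plug held vertically above the bore (327,232). Lowering.

```bash
python3 -m jog '[[[0.15,0.02,0.02,0.3,0],[0.15,0,0,0.6,0],[0.15,0,0,0.6,0],[0.15,0,0,0.3,0],[0.15,0,0,0.1,0],[0.15,0,0,0,0],[0.15,0,0,0,0],[0.15,0,0,0,0]]]'; python3 -m jog '[[[0.15,0,0,0.15,0],[0.15,0,0,0.1,0],[0.15,0,0,0,0],[0.15,0,0,0,0]]]'
```

```text
time: 25.9
position: [0.46, -0.2996, 0.0785]
tool_rot: [3.141, -0.001, 0.002]
ft_force: [-0.2, -0.3, -3.9]
grip_width: 0.245
time: 26.4
position: [0.4596, -0.2993, 0.0677]
tool_rot: [-3.142, 0.001, 0.0]
ft_force: [0.1, -0.8, -3.2]
grip_width: 0.244
```

```bash
python3 -m jog '[[[0.15,0,0,0.1,0],[0.15,0,0,0.05,0],[0.15,0,0,0,0],[0.15,0,0,0,0]]]'; python3 -m jog '[[[0.15,0,0,0.05,0],[0.15,0,0,0.04,0],[0.15,0,0,0,0],[0.15,0,0,0,0]]]'
```

```text
time: 26.9
position: [0.4595, -0.2994, 0.0618]
tool_rot: [3.142, -0.001, -0.0]
ft_force: [0.6, 0.2, -3.4]
grip_width: 0.241
time: 27.4
position: [0.4598, -0.2991, 0.058]
tool_rot: [-3.141, 0.001, -0.0]
ft_force: [2.0, 0.6, -3.7]
grip_width: 0.242
```

Almost no contact yet; about 3 mm to go.

```bash
python3 -m jog '[[[0.15,0,0,0.04,0],[0.15,0,0,0,0],[0.15,0,0,0,0]]]'; python3 -m jog '[[[0.15,0,0,0.03,0],[0.15,0,0,0,0],[0.15,0,0,0,0]]]';
```

```text
time: 27.78
position: [0.4599, -0.299, 0.0566]
tool_rot: [-3.141, 0.001, -0.001]
ft_force: [1.4, 1.0, -2.8]
grip_width: 0.244
time: 28.15
position: [0.46, -0.299, 0.0556]
tool_rot: [-3.141, 0.001, -0.001]
ft_force: [1.9, 3.1, -0.3]
grip_width: 0.241
```

```bash
python3 -m jog '[[[0.15,0,0,0.025,0],[0.15,0,0,0,0],[0.15,0,0,0,0]]]'; python3 -m jog '[[[0.15,0,0,0.02,0],[0.15,0,0,0,0],[0.15,0,0,0,0]]]';
```

```text
time: 28.52
position: [0.4601, -0.2989, 0.0546]
tool_rot: [-3.141, 0.001, -0.001]
ft_force: [3.3, 4.8, 1.2]
grip_width: 0.243
time: 28.9
position: [0.4602, -0.2989, 0.054]
tool_rot: [-3.141, 0.001, -0.002]
ft_force: [2.5, 4.7, 2.2]
grip_width: 0.241
```

```bash
python3 -m jog '[[[0.3,0,0,0,0],[0.5,0,0,0,0],[0.7,0,0,0,0],[0.8,0,0,-0.3,0],[0.8,0,0,-0.7,0],[1,0,0,-0.9,0],[1,0,0,-0.9,0],[1,0,0,0,0],[1,0,0,0,0],[1,0,0,0,0]]]'; python3 - <<'E'
from h import *
im,d,c=grab('wrist','pics/w5.png'); X=cloud(c,d).reshape(-1,3); X=X[np.hypot(*(X[:,:2]-[.46,-.299]).T)<.03]
for lo,hi in((.041,.049),(.08,.1)):
    q=X[(X[:,2]>lo)&(X[:,2]<hi)]; print(len(q),np.median(q[:,2]),cv2.minEnclosingCircle(q[:,:2].astype(np.float32)))
E
```

```text
time: 30.15
position: [0.4587, -0.299, 0.1644]
tool_rot: [-3.14, 0.002, 0.003]
ft_force: [-0.1, 0.2, -0.1]
grip_width: 0.996
1953 0.04499209350809685 ((0.4598458707332611, -0.29873865842819214), 0.027245566248893738)
748 0.08986256384300205 ((0.46018698811531067, -0.29878178238868713), 0.011192969977855682)
```

View pics/w5.png

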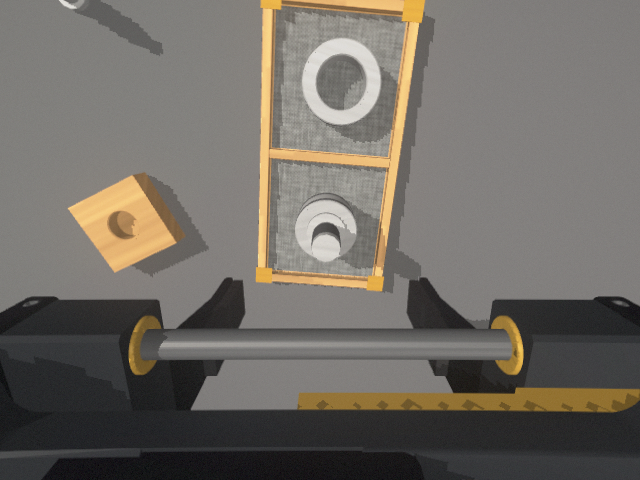

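Plug seated: top at 0.0899 m, on the ring's axis to 0.4 mm. Now the small ring.

```bash
python3 -m jog '[[[1,0,-0.5,0,0],[1,0,-1,0,0],[1,0,-1,0,0],[1,0,-1,0,0],[1,0,-1,0,0],[1,0,-1,0,0],[1,0,-1,0,0],[1,0,-1,0,0],[1,-0.3,-1,0,0],[1,0,-1,0,0]]]'; python3 -m jog '[[[1,0,-0.29,0.4,0],[1,0,0,0.6,0],[1,0,0,0,0],[1,0,0,0,0],[1,0,0,0,0],[1,0,0,0,0]]]'; python3 wt.py .02,.447,.0925,.035
```

```text
time: 31.45
position: [0.446, 0.083, 0.165]
tool_rot: [3.14, 0.001, -0.002]
ft_force: [0.8, -1.3, -0.1]
grip_width: 1.001
time: 32.2
position: [0.4484, 0.0922, 0.1262]
tool_rot: [3.141, -0.002, 0.002]
ft_force: [0.6, 0.3, 0.4]
grip_width: 1.003
1621 ctr 0.4463 0.0921 dia 0.0426 z 0.0197 | tcp [0.4482 0.0922 0.126 ] units dx,dy -0.049 0.001
```

```bash
python3 -m jog '[[[1,-0.05,0,0.5,0],[1,0,0,0.8,0],[1,0,0,0.8,0],[1,0,0,0.5,0],[1,0,0,0.25,0],[1,0,0,0.1,0],[1,0,0,0,0],[1,0,0,0,0]]]'; python3 -m jog '[[[0.6,0,0,0,0],[0.4,0,0,0,0],[0.3,0,0,0,0],[0.3,0,0,0,0],[0.3,0,0,0,0],[0.3,0,0,0,0]]]' 40
```

```text
time: 33.25
position: [0.4466, 0.0923, 0.0083]
tool_rot: [3.141, -0.002, 0.002]
ft_force: [0.2, 0.2, 0.5]
grip_width: 0.997
time: 34.0
position: [0.4459, 0.0922, 0.0075]
tool_rot: [3.141, -0.001, -0.0]
ft_force: [0.1, -1.1, 0.2]
grip_width: 0.465
```

```bash
python3 -m jog '[[[0.3,0,0,-0.3,0],[0.3,0,0,-0.8,0],[0.3,0,0,-0.8,0],[0.3,0,0,-0.3,0],[0.3,0,-0.7,0,0],[0.3,0.33,-1,0,0],[0.3,0,-1,0,0],[0.3,0,-1,0,0],[0.3,0,-1,0,0],[0.3,0,-0.52,0,0]]]';  python3 -m jog '[[[0.3,0,0,0,-1],[0.3,0,0,0,-1],[0.3,0,0,0,-1],[0.3,0,0,0,-0.78],[0.3,0,0,0,0],[0.3,0,0,0,0],[0.3,0,0,0,0]]]'; python3 - <<'E'
from h import *
im,d,c=grab('wrist','pics/w6.png')
E
```

```text
time: 35.25
position: [0.4581, 0.3034, 0.0949]
tool_rot: [-3.141, -0.003, 0.003]
ft_force: [0.2, -0.6, -1.6]
grip_width: 0.471
time: 36.12
position: [0.4592, 0.3009, 0.0954]
tool_rot: [3.099, 0.513, -0.0]
ft_force: [0.0, 1.1, -3.1]
grip_width: 0.469
```

View pics/w6.png

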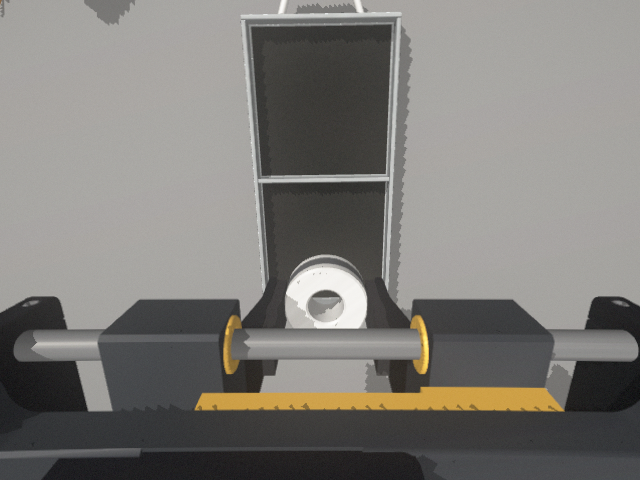

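Tray is square in the view with the ring over its middle line (ring at x=326, walls at 262 and 387). Lowering.

```bash
python3 -m jog '[[[0.3,0,0,0.4,0],[0.3,0,0,0.6,0],[0.3,0,0,0.5,0],[0.3,0,0,0.3,0],[0.3,0,0,0.1,0],[0.3,0,0,0,0],[0.3,0,0,0,0],[0.3,0,0,0,0]]]'
```

```text
time: 37.17
position: [0.4598, 0.3012, 0.0201]
tool_rot: [-3.099, -0.514, -0.002]
ft_force: [-1.2, -0.4, -2.8]
grip_width: 0.467
```

```bash
python3 -m jog '[[[0.3,0,0,0.12,0],[0.3,0,0,0.07,0],[0.3,0,0,0.03,0],[0.3,0,0,0,0],[0.3,0,0,0,0]]]'; python3 -m jog '[[[0.3,0,0,0.03,0],[0.3,0,0,0,0],[0.3,0,0,0,0]]]'
```

```text
time: 37.8
position: [0.4593, 0.3011, 0.0107]
tool_rot: [-3.099, -0.514, -0.0]
ft_force: [-0.4, -0.3, -2.7]
grip_width: 0.468
time: 38.17
position: [0.4594, 0.3012, 0.0105]
tool_rot: [3.098, 0.514, 0.0]
ft_force: [-1.8, -1.6, 6.2]
grip_width: 0.464
```

```bash
python3 -m jog '[[[0.58,0,0,0,0],[0.58,0,0,0,0],[0.58,0,0,-0.2,0],[0.6,0,0,-0.6,0],[0.6,0,0,-0.8,0],[1,0,0,-0.9,1],[1,0,0,-0.7,1],[1,0,0,0,1],[1,0,0,0,0.78],[1,0,0,0,0]]]'; python3 wt.py .023,.459,.301,.035; python3 -m jog '[[[1,0.47,1,0,0],[1,0.47,1,0,0],[1,0.47,1,0,0],[1,0.47,1,0,0],[1,0.47,1,0,0],[1,0.47,1,0,0],[1,0.47,1,0,0],[1,0.47,1,0,0],[1,0.47,1,0,0],[1,0.47,0.92,0,0]]]';python3 -m jog '[[[1,0,0,0,0],[1,0,0,0,0],[1,0,0,0,0],[1,0,0,0,0]]]'; python3 wt.py .06,.6462,-.096,.02
```

```text
time: 39.42
position: [0.4594, 0.3012, 0.138]
tool_rot: [-3.142, 0.0, -0.001]
ft_force: [-0.4, -0.0, 0.5]
grip_width: 0.985
1533 ctr 0.4599 0.3017 dia 0.0427 z 0.0228 | tcp [0.4593 0.3012 0.1378] units dx,dy 0.016 -0.014
time: 40.72
position: [0.6474, -0.0976, 0.1374]
tool_rot: [-3.142, 0.0, 0.0]
ft_force: [0.4, 0.2, 0.1]
grip_width: 0.999
time: 41.22
position: [0.6468, -0.0946, 0.1378]
tool_rot: [3.142, 0.002, 0.0]
ft_force: [-0.5, -0.4, -0.3]
grip_width: 0.997
157 ctr 0.6421 -0.0963 dia 0.0064 z 0.0597 | tcp [ 0.6468 -0.0949  0.1378] units dx,dy -0.117 0.036
```

```bash
python3 -m jog '[[[1,-0.02,0.03,0.5,0],[1,0,0,0.8,0],[1,0,0,0.8,0],[1,0,0,0.5,0],[1,0,0,0.3,0],[1,0,0,0.14,0],[1,0,0,0,0],[1,0,0,0,0]]]'; python3 -m jog '[[[0.5,0,0,0,0],[0.3,0,0,0,0],[0.1,0,0,0,0],[0.1,0,0,0,0],[0.1,0,0,0,0],[0.1,0,0,0,0],[0.1,0,0,0,0],[0.1,0,0,0,0]]]' 25
```

```text
time: 42.28
position: [0.6469, -0.0972, 0.017]
tool_rot: [3.141, -0.001, 0.003]
ft_force: [0.1, -0.2, -0.6]
grip_width: 0.998
time: 43.28
position: [0.6462, -0.097, 0.016]
tool_rot: [-3.141, 0.001, -0.0]
ft_force: [0.7, 0.2, -0.4]
grip_width: 0.176
```

```bash
python3 -m jog '[[[0.1,0,0,-0.3,0],[0.1,0,0,-0.8,0],[0.1,0,0,-0.9,0],[0.1,0,0,-0.5,0],[0.1,0,-0.5,0,0],[0.1,-0.22,-1,0,0],[0.1,-0.22,-1,0,0],[0.1,-0.22,-1,0,0],[0.1,-0.22,-1,0,0],[0.1,-0.22,-1,0,0]]]'; python3 -m jog '[[[0.1,-0.22,-1,0,0],[0.1,-0.22,-1,0,0],[0.1,-0.22,-1,0,0],[0.1,-0.22,-1,0,0],[0.1,-0.22,-1,0,0],[0.1,-0.08,-0.28,0,0],[0.1,0,0,0,-1],[0.1,0,0,0,-1],[0.1,0,0,0,-1],[0.1,0,0,0,-0.78]]]'; python3 -m jog '[[[0.1,0,0,0,0],[0.1,0,0,0,0],[0.1,0,0,0,0]]]';python3 - <<'E'
from h import *
im,d,c=grab('wrist','pics/w7.png')
E
```

```text
time: 44.52
position: [0.6002, 0.1257, 0.1141]
tool_rot: [-3.141, -0.001, 0.005]
ft_force: [0.6, 0.5, -1.4]
grip_width: 0.173
time: 45.78
position: [0.5545, 0.3334, 0.1144]
tool_rot: [3.097, 0.517, -0.003]
ft_force: [0.4, 0.3, -0.8]
grip_width: 0.173
time: 46.15
position: [0.5552, 0.334, 0.1157]
tool_rot: [3.099, 0.513, -0.001]
ft_force: [0.1, -0.9, -1.1]
grip_width: 0.175
```

View pics/w7.png

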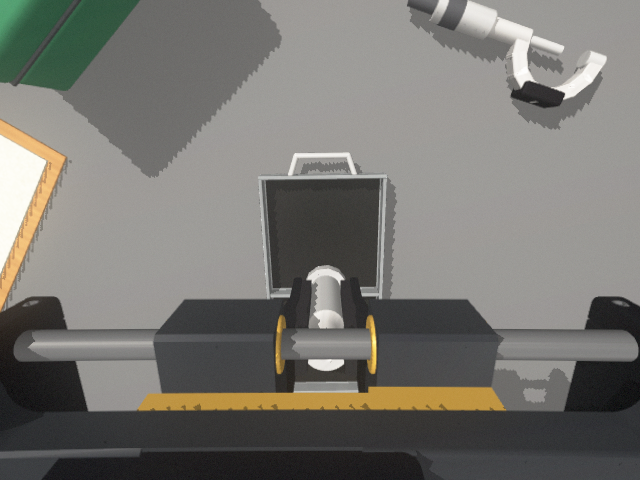

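Punch is held straight (325,320) and centred over the far compartment. Lowering.

```bash
python3 -m jog '[[[0.1,0,0,0.4,0],[0.1,0,0,0.6,0],[0.1,0,0,0.6,0],[0.1,0,0,0.4,0],[0.1,0,0,0.2,0],[0.1,0,0,0,0],[0.1,0,0,0,0],[0.1,0,0,0,0]]]'; python3 -m jog '[[[0.1,0,0,0.1,0],[0.1,0,0,0.05,0],[0.1,0,0,0,0],[0.1,0,0,0,0],[0.1,0,0,0,0]]]'
```

```text
time: 47.2
position: [0.5559, 0.3345, 0.0288]
tool_rot: [-3.099, -0.514, -0.002]
ft_force: [-0.1, -0.1, -0.9]
grip_width: 0.175
time: 47.82
position: [0.5554, 0.3342, 0.022]
tool_rot: [-3.099, -0.514, -0.0]
ft_force: [0.2, 0.1, -1.4]
grip_width: 0.178
```

```bash
python3 -m jog '[[[0.1,0,0,0.05,0],[0.1,0,0,0.02,0],[0.1,0,0,0,0],[0.1,0,0,0,0]]]'; python3 -m jog '[[[0.1,0,0,0.025,0],[0.1,0,0,0,0],[0.1,0,0,0,0]]]'
```

```text
time: 48.32
position: [0.5553, 0.3342, 0.0191]
tool_rot: [3.099, 0.514, -0.0]
ft_force: [0.3, 0.3, -0.5]
grip_width: 0.176
time: 48.7
position: [0.5555, 0.3343, 0.0188]
tool_rot: [3.099, 0.514, 0.001]
ft_force: [-1.7, -1.2, 5.3]
grip_width: 0.173
```

Contact. Release, rise and swing clear for a final check.

```bash
python3 -m jog '[[[0.25,0,0,0,0],[0.4,0,0,0,0],[0.5,0,0,0,0],[0.5,0,0,-0.2,0],[0.5,0,0,-0.6,0],[0.5,0,0,-0.9,0],[1,0,0,-0.9,1],[1,0,0,-0.9,1],[1,0,0,-0.5,1],[1,0,0,0,0.78]]]'; python3 wt.py .063,.555,.334,.025; python3 -m jog '[[[1,0,1,-0.5,0],[1,0,1,0,0],[1,0,1,0,0],[1,0,1,0,0],[1,0,1,0,0],[1,0,1,0,0],[1,0,1,0,0],[1,0,1,0,0],[1,0,0,0,0],[1,0,0,0,0]]]'; python3 - <<'E'
from h import *
for n in('top','scene'): im,d,c=grab(n,f'pics/{n}9.png')
im,d,c=grab('top'); X=cloud(c,d)
# rings & trays in tray frames
W=(np.array([.5192,-.3026]),-4.9); S=(np.array([.507,.3175]),18.9)
for nm,(o,a),hz,g,dia in (('taper',W,.045,(.46,-.299),.035),('plug',W,.091,(.46,-.299),.03),('big',W,.029,(.579,-.311),.04),('small',S,.023,(.459,.301),.03),('punch',S,.063,(.555,.334),.02)):
  q=X.reshape(-1,3); q=q[(abs(q[:,2]-hz)<.004)&(np.hypot(*(q[:,:2]-g).T)<dia)]
  if len(q)<5: print(nm,'hidden',len(q)); continue
  (x,y),r=cv2.minEnclosingCircle(q[:,:2].astype(np.float32)); t=np.radians(a); v=np.array([x,y])-o
  print(nm,'tray xy',np.round([v@[np.cos(t),np.sin(t)],v@[-np.sin(t),np.cos(t)]],4),'ztop',np.median(q[:,2]).round(4),'dia',round(2*r,4))
E
```

```text
time: 49.95
position: [0.5564, 0.3358, 0.1828]
tool_rot: [-3.139, 0.004, -0.009]
ft_force: [0.2, 0.0, -0.4]
grip_width: 0.867
119 ctr 0.5552 0.3345 dia 0.01 z 0.0627 | tcp [0.556  0.3352 0.1816] units dx,dy -0.02 0.017
time: 51.25
position: [0.5551, 0.0153, 0.199]
tool_rot: [-3.141, -0.001, -0.002]
ft_force: [-0.6, 0.1, -0.2]
grip_width: 0.997
taper tray xy [-0.0581 -0.0005] ztop 0.046 dia 0.0555
plug tray xy [-0.0583 -0.001 ] ztop 0.0913 dia 0.0222
big tray xy [ 0.0595 -0.0035] ztop 0.0299 dia 0.0661
small tray xy [-0.0493 -0.0009] ztop 0.0243 dia 0.0439
punch tray xy [0.0522 0.0004] ztop 0.0643 dia 0.0115
```

View pics/top9.png

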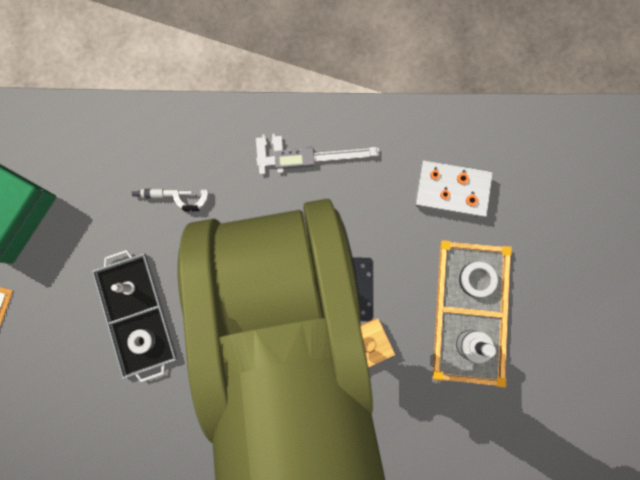

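View pics/scene9.png

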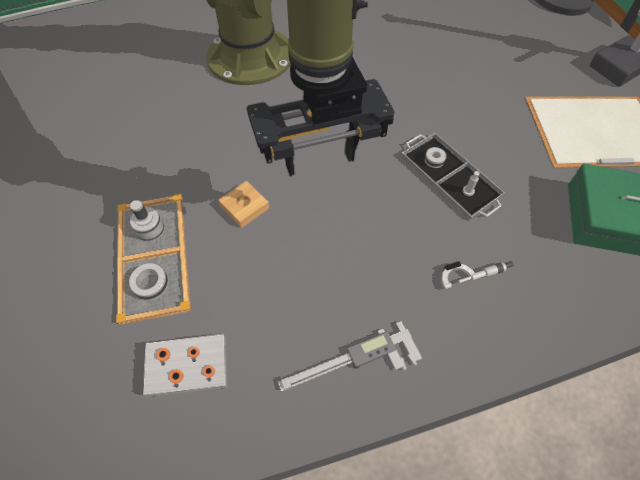

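Everything is in place: both trays are filled and upright, the bystanders sit at the same pixels as before, and the gripper is clear. Handing in.

```bash
python3 -c "from bench import job; print(job.close_job())"
```

```text
the job is handed in; nothing more can be done
None
```

Both kits are made up and the job was handed in at about 51 s of the 136 s allowed. No verdict was reported.

- **Wooden tray:** the taper ring gauge is in the compartment nearer the robot, with the plug gauge seated in it, handle up. The large setting ring lies flat in the other. Measured centres are within about 4 mm of the compartment middles.
- **Plug fit:** its axis is within about 0.4 mm of the ring's. Its top read 89.9 mm from the wrist camera and 91.3 mm from the top camera, against 91 mm for fully home. These disagree by 1.4 mm, but both are inside the 2 mm tolerance.
- **Steel tray:** the punch stands on its head in the far compartment and the small setting ring lies flat in the near one. Both are within about 2 mm of the middles, and their top heights read within about 1.5 mm of expected.
- **Punch look-up:** just before the pick, the close look at the punch showed only part of its point, so I used the earlier positions, which agreed with each other. The grip and placing were normal.
- **Setting down:** every piece was lowered until it touched (wrist force of a few newtons) before release.
- **Bystanders:** the caliper, micrometer and jig plate are at the same places in the final pictures as at the start. I compared them by eye only and did not measure their movement.

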